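# Change the sockets over and start the rice

### The arm

A 6-joint arm with a two-finger parallel gripper is mounted at the origin on the work surface. World frame = base frame: x ahead of the robot, y to its left, z up, the work surface at z = 0. Lengths are in m, angles in rad, forces in N, time in s.
With the tool pointing down it reaches from about 0.375 to 0.975 m from the base axis. Payload 3.8 kg.
Tool frame: the origin (TCP) lies at the very end of the fingers, on their centre line; the grasp point (between the pads) lies 19 mm behind it (bot.pinch_z is the distance from the TCP to the grasp point, in m); x points along the fingers, y is the direction in which the jaws open and shut, and the axes are right-handed (so a half turn about x gives the same grasp; the last joint's range is limited). The gripper opens to 85 mm and grips with 20 to 120 N. Pads are 22 mm wide; open, the fingers measure 114 mm over their backs; the gripper's body (76 mm by 85 mm) begins 54 mm behind the grasp point. The pads swing forward as they close: fully open they stand 13 mm farther back than shut.
Start: joints at [-1.143, 0.264, 1.604, -0, 1.274, -0.037], TCP at [0.303, -0.603, 0.231] pointing down, gripper open.
Joint ranges: [-2.63, 2.63], [-0.94, 2.18], [0.31, 2.57], [-1.31, 4.45], [0, 2.66], [-2.55, 2.55]. Speed limits (rad/s): [2.57, 2.57, 3.14, 3.14, 3.14, 3.14].

### API

Orientations are given as a rotation vector (axis times angle).
In Python, from workcell import monitor, imaging, finish_job, bot gives the robot as it stands.
- The arm moves only by the tool jog_arm, never from a script. Its argument "rows" is a list of rows, each a list of 7 numbers: the shift along the tool's x, y, z in m, then the turn, a rotation vector about the tool's x, y, z in rad, then the opening in per cent of the stroke, from 0 (shut) to 100 (fully open). A call has 1 to 20 rows; each row is the pose to reach, as a shift and turn from the pose measured when the call began, along the tool's axes at that moment; what a row does not reach only later rows make up. A row lasts 1/10 s, in which the tool goes at most 50 mm and 8.59 degrees, less where a joint would pass 70% of its speed; a pose out of reach is approached as far as the arm can. A call with a gripper value outside its range is refused whole. The fingers move at their own pace and stop on an object; "force" is the grip in N (left out, the last holds). Time passes only in rows, so rows that repeat a pose let the fingers close. It gives the time, the measured TCP pose, the force and the opening at its end, in the units of the state.
- monitor.read_state(): the state, without advancing time (a new reading comes with each control period).
- imaging.read_camera(name): name is "scene" or "top" or "wrist"; returns the picture (480x640x3 uint8, blue, green, red); there is no depth.
- imaging.camera_params(name): a dict with "fx", "fy", "cx", "cy" (pixels), "T" (4x4, takes a point from camera to world coordinates); the wrist camera has in their place "T_tool_cam" (4x4, takes a point from camera to tool coordinates, whose origin is the TCP and whose axes are the tool frame's). Camera axes: x right, y down, z forward; pixel columns grow to the right and rows downward; lengths in m; the calibration is good to about 2 mm. A picture is of the moment at which its call begins: read the wrist's pose just before it. camera_params takes no time and is no camera call.
- finish_job(): hands the job in, once; it reports no verdict.
The state is a dict: "time": time; "q": joint angles; "joint_vel": joint speeds; "joint_torque": joint torques, N m; "tool_pos": TCP position; "tcp_rot": TCP orientation; "wrist_force": force on the tool from outside, world axes, zero at the start; "torque": the same for the moment, N m; "width": opening from 0.0 (shut) to 1.0 (fully open).
Only numpy, scipy, OpenCV 4.12 (cv2) and the standard library are available. Lean on these libraries where they do the work, as an engineer would, in place of code of your own. Each camera call takes 0.05 s, during which the arm holds its last target. There are 200 camera calls.

### The job

The house wiring cannot carry the kettle and the rice cooker together. Without picking anything up, press the rocker of the kettle's socket (the narrow one at the end of the socket block, farthest from the wide rocker) to off, then press the wide rocker, the cooker's, to on, and then press the long bar key on top of the rice cooker fully down. Press nothing else: the middle rocker stays on and the small round key stays up, and the measuring cup, pestle and spoon rest stay standing where they are.

Things in the scene. Friction and masses are not known exactly. Their poses are not given: they have to be found in the camera images.
- block: White switched socket block fixed to the worktop, 110 (its x) by 215 mm (its y), top face 45 mm up. Origin: centre of its underside. Yaw varies; its x points roughly away from the robot; plugs stick out of its far (+x) side, below its top. Three rockers stand on it at y = +66 (wide), -4 (middle), -66 mm (end). On = near half (-x, robot side) pressed down, off = far half (+x) down.
- rocker_wide (a joint): The wide rocker (48 mm along the block's y), the rice cooker's socket. Angle: 0 = off (near half raised), 0.34 = on; starts off. Every rocker is 52 mm long (along x), two halves in a shallow V with its valley at x = 0, 49 mm above the worktop. The pressed half lies level, 4 mm above the block's top; the other slopes up outward at 0.34 rad, its outer edge 9 mm higher.
- rocker_mid (a joint): The middle rocker (28 mm wide), the refrigerator's socket. Angle: 0 = off, 0.34 = on (far half raised). Starts on and must stay on.
- rocker_end (a joint): The narrow end rocker (28 mm wide), the kettle's socket. Angle: 0 = off, 0.34 = on (far half raised). Starts on. Pressing a raised half down until it lies level tips a rocker over, and it stays where it is left: about 2 to 4 N at the outer part of the half, then a hard stop.
- rocker_wide_near (a point): Point on the top face of the wide rocker's near half, mid-width, 19 mm out from the valley: press straight down here for on. It goes down about 6 mm, to 49 mm above the worktop.
- rocker_end_far (a point): Point on the top face of the end rocker's far half, mid-width, 19 mm out from the valley: press straight down here for off. It goes down about 6 mm, to 49 mm above the worktop.
- cooker: White box-shaped rice cooker, fixed, 260 (its x) by 230 mm (its y), left or right of the block. Origin: centre of its underside. Its x points roughly away from the robot. The front deck (80 mm of its top nearest the robot) is 160 mm up; behind it the lid rises to 192 mm. Two keys stand on the deck at x = -95 mm: the long bar key at y = +30 mm, the small round key at y = -55 mm.
- key_cook (a joint): The long bar key (60 mm along the cooker's y by 24 mm). Travel in m: 0 = up (top 14 mm above the deck), 0.010 = fully down (top 4 mm above the deck). About 3 N moves it, then a hard stop; it stays where it is left. Starts up.
- key_cook_top (a point): Centre of the bar key's top face, moves with it; 174 mm above the worktop when up, 164 mm when fully down.
- key_warm (a joint): The small round key (22 mm across). Travel in m: 0 = up, 0.010 = down; 3 N moves it. Must stay up.
- cup: Yellow plastic measuring cup, 68 mm across, 65 mm high, with a flat handle reaching 75 mm from its axis, loose. Origin: centre of its underside.
- pestle: Wooden pestle standing upright on its thick end, 44 mm thick, 150 mm high, loose. Origin: centre of its underside.
- spoon_rest: White round ceramic spoon rest, 90 mm across, 16 mm high, loose. Origin: centre of its underside.
There are look-alikes about, which are no part of the job. Several things have the shape of the cup; the one meant has the colours described above. Several things have the shape of the spoon_rest; the one meant has the colours described above.

How it is judged:
By the outcome, as a careful person would: the job done as asked, in the order asked, and still so for the second after the job is handed in, with the robot touching nothing.
It also fails if it takes over 56 s, if anything falls off the work surface, if the arm or the gripper's body presses on something with over 40 N, if the wrist force passes 120 N, or if a joint passes its speed limit or range.

## Working session

There is one attempt and no reset: what is moved stays moved. The work goes in short steps, Python scripts to look and compute and a tool call to move; the robot and the scene stay as the last step left them, time stands still between calls to the robot, and variables do not carry over. Pictures are saved under pics/ and viewed, about 8 in all and at most 12, crops included, and the job is handed in when it is done.

Besides the shell and the picture viewer there is one more tool, called after "Request:" by a JSON object that holds its "fn" and its "kwargs", one argument or row to a line. jog_arm: Moves the arm, as the interface text tells. Its arguments: {"type":"object","properties":{"rows":{"type":"array","items":{"type":"array","items":{"type":"number"}}},"force":{"type":"number"}},"required":["rows"]}

```bash
mkdir -p pics
python3 - <<'E'
from workcell import monitor, imaging
import cv2, numpy as np
for n in("top","scene"):
    cv2.imwrite(f"pics/{n}0.png",imaging.read_camera(n)); p=imaging.camera_params(n); print(n,p["fx"],p["fy"],p["cx"],p["cy"]);print(np.round(p["T"],4).tolist())
print(imaging.camera_params("wrist")); s=monitor.read_state(); print(s["time"],s["tool_pos"],s["tcp_rot"],s["wrist_force"],s["width"])
E
```

```text
top 513.3847906026609 513.3847906026609 326.406327607581 240.02377069900768
[[-0.0292, -0.9915, 0.1266, 0.4515], [-0.9996, 0.0285, -0.0079, 0.0169], [0.0043, -0.1268, -0.9919, 1.2266], [0.0, 0.0, 0.0, 1.0]]
scene 601.3464686465703 601.3464686465703 315.6435858949709 248.7266640024824
[[0.536, 0.6825, -0.4969, 1.1288], [0.8442, -0.4366, 0.311, -0.3538], [-0.0047, -0.5861, -0.8102, 1.0473], [0.0, 0.0, 0.0, 1.0]]
{'fx': 351.4545840183552, 'fy': 351.4545840183552, 'cx': 323.4849306368739, 'cy': 239.63632148209265, 'T_tool_cam': array([[ 1.27169299e-04, -3.17784755e-01,  9.48162873e-01,
        -1.41085871e-01],
       [ 9.99999927e-01,  3.82676422e-04, -5.86455798e-06,
         2.41035554e-04],
       [-3.60975909e-04,  9.48162804e-01,  3.17784781e-01,
        -8.20972481e-02],
       [ 0.00000000e+00,  0.00000000e+00,  0.00000000e+00,
         1.00000000e+00]])}
0.1 [ 0.3022782  -0.60279932  0.23007536] [ 1.96318389  0.46673096 -1.96397043] [0.04422197 0.40726429 0.30047593] 1.0013121956931343
```

View pics/top0.png

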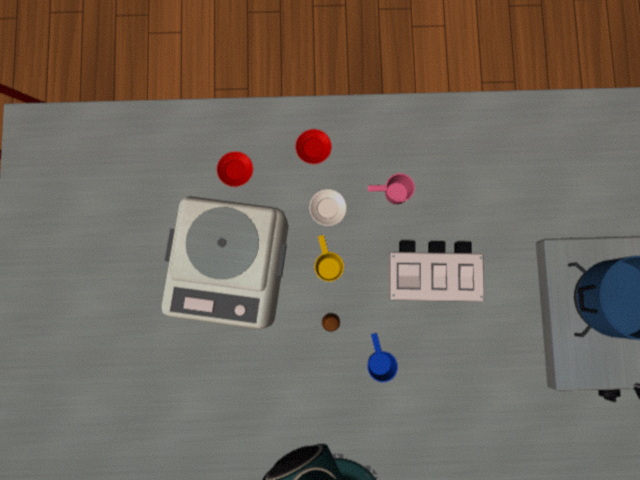

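View pics/scene0.png

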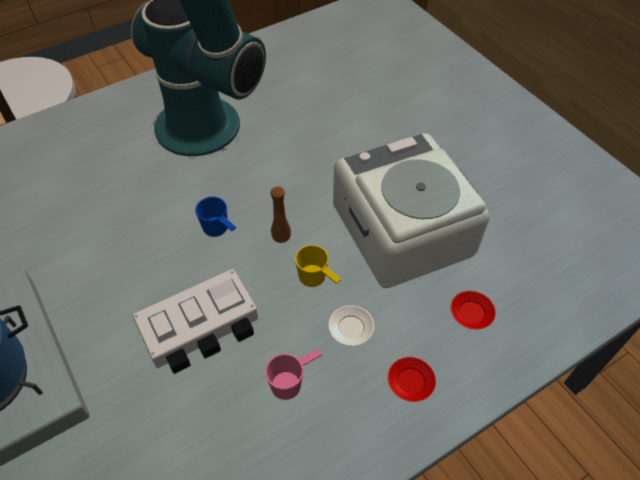

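```bash
cat > h.py <<'E'
import numpy as np, cv2
from workcell import monitor, imaging
def ray(n,u,v,z):
    p=imaging.camera_params(n);T=np.array(p["T"]);d=T[:3,:3]@[(u-p["cx"])/p["fx"],(v-p["cy"])/p["fy"],1];o=T[:3,3];return o+d*(z-o[2])/d[2]
def proj(n,P):
    p=imaging.camera_params(n);T=np.linalg.inv(p["T"]);c=(T[:3,:3]@np.array(P).T).T+T[:3,3];return np.c_[c[:,0]/c[:,2]*p["fx"]+p["cx"],c[:,1]/c[:,2]*p["fy"]+p["cy"]]
E
python3 - <<'E'
from h import *
print(proj("top",[[.303,-.603,.231],[0,0,0],[.3,-.6,.4]]),proj("scene",[[.303,-.603,.231],[0,0,0]]))
t=cv2.imread("pics/top0.png");s=cv2.imread("pics/scene0.png")
a=cv2.resize(t[230:310,380:500],None,fx=6,fy=6,interpolation=2)[:480,:720]
b=cv2.resize(t[270:340,150:290],(720,360),interpolation=2)
cv2.imwrite("pics/c1.png",a);cv2.imwrite("pics/c2.png",b)
c=cv2.resize(s[255:375,125:265],(700,600),interpolation=2);cv2.imwrite("pics/c3.png",c)
E
```

```text
[[653.18781931 374.8930184 ]
 [337.42871831 506.8329306 ]
 [719.95327628 391.31864036]] [[-77.0546141  263.07246559]
 [196.31710648 125.64805612]]
```

View pics/c1.png

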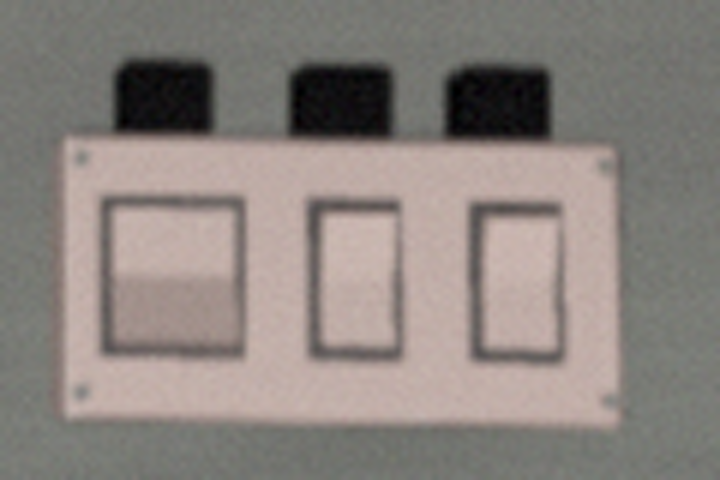

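View pics/c2.png

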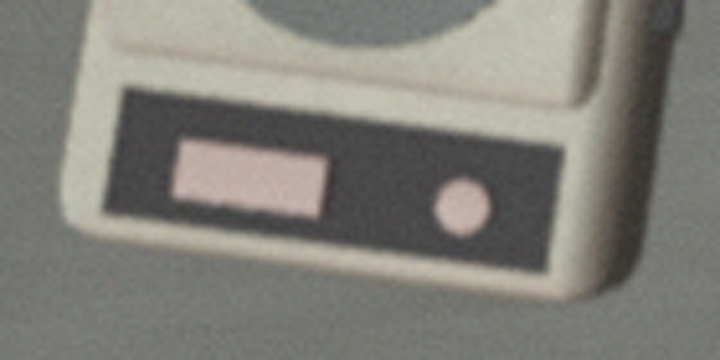

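View pics/c3.png

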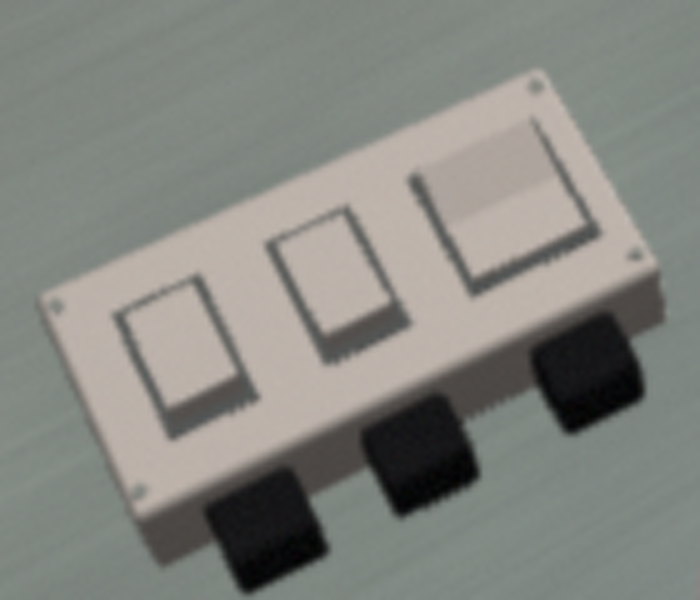

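Run:
```python
from h import *
def q(n,pts,s,o,z): return np.array([ray(n,(u+.5)/s-.5+o[0],(v+.5)/s-.5+o[1],z)[:2] for u,v in pts])
def fit(L,W): # rigid 2D
    L=np.array(L);lm,wm=L.mean(0),W.mean(0);A=(L-lm);B=(W-wm);th=np.arctan2((A[:,0]*B[:,1]-A[:,1]*B[:,0]).sum(),(A*B).sum())
    R=np.array([[np.cos(th),-np.sin(th)],[np.sin(th),np.cos(th)]]);t=wm-R@lm;r=W-(L@R.T+t);print("th",th,"t",t,"res mm",np.round(r*1000,1).tolist());return R,t
C=[[.055,.1075],[.055,-.1075],[-.055,-.1075],[-.055,.1075]]
a=q("top",[(66,136),(616,146),(620,427),(65,417)],6,(380,230),.045)
b=q("scene",[(660,268),(140,518),(40,298),(540,70)],5,(125,255),.045)
Ra,ta=fit(C,a);Rb,tb=fit(C,b);R,t=fit(C+C,np.r_[a,b])
print("end_far",R@[.019,-.066]+t,"wide_near",R@[-.019,.066]+t)
k=q("top",[(176,138),(330,157),(320,219),(172,198)],720/140,(150,270),.174)
w=q("top",[(462,207)],720/140,(150,270),.174)
K=[[-.083,.06],[-.083,0],[-.107,0],[-.107,.06]]
Rk,tk=fit(K,k);Rk,tk=fit(K+[[-.095,-.055]],np.r_[k,w])
print("key",Rk@[-.095,.03]+tk,k.mean(0),"warm",w,Rk@[-.095,-.055]+tk)
# scene: key & others
print(proj("scene",[[*(Rk@[-.095,.03]+tk),.174],[*(R@[.019,-.066]+t),.055]]))
for n,u,v,z in [("pestle",331,322,.15),("cup",329,267,.06),("bluecup",382,366,.06),("pink",399,189,.06)]: print(n,ray("top",u,v,z))
from scipy.spatial.transform import Rotation as Q
s=monitor.read_state();print(Q.from_rotvec(s["tcp_rot"]).as_matrix().round(3))
```

```text
th -0.04791332249591156 t [ 0.51072538 -0.24345631] res mm [[-1.3, -1.4], [-1.0, 1.2], [1.3, 1.7], [1.0, -1.5]]
th -0.04604809125811186 t [ 0.51387094 -0.24338398] res mm [[-1.8, -1.6], [-2.1, 2.4], [2.0, 1.9], [1.9, -2.7]]
th -0.04698453984360613 t [ 0.51229816 -0.24342014] res mm [[-2.8, -1.5], [-2.7, 1.1], [-0.4, 1.7], [-0.5, -1.5], [-0.3, -1.5], [-0.4, 2.5], [3.7, 1.9], [3.3, -2.7]]
end_far [ 0.52817736 -0.31023969] wide_near [ 0.49641897 -0.1766006 ]
th -0.15310821810659805 t [0.55118659 0.22886179] res mm [[0.1, 1.3], [0.0, -0.3], [-0.5, 0.0], [0.3, -1.0]]
th -0.15918958531472505 t [0.55084454 0.22834474] res mm [[0.0, 1.3], [0.3, -0.3], [-0.2, -0.1], [0.2, -1.0], [-0.3, 0.1]]
key [0.46180125 0.27302464] [0.46187324 0.27299936] warm [[0.44803928 0.18920051]] [0.44832722 0.18909938]
[[401.28526841 142.96700813]
 [164.47128594 331.03172924]]
pestle [0.41745531 0.00381519 0.15      ]
cup [0.53834265 0.00351084 0.06      ]
bluecup [ 0.31472832 -0.10763557  0.06      ]
pink [ 0.71491347 -0.16436859  0.06      ]
[[-0.001  0.448 -0.894]
 [ 0.002 -0.894 -0.448]
 [-1.    -0.002 -0.   ]]
```

Request:
{"fn": "jog_arm", "kwargs": {
  "rows": [
    [-0.04, 0, 0, 0, 0, 0, 0],
    [-0.07, 0, 0, 0, 0, 0, 0],
    [-0.07, -0.04, -0.036, 0.1, 0, 0, 0],
    [-0.07, -0.08, -0.071, 0.2, 0, 0, 0],
    [-0.07, -0.12, -0.107, 0.3, 0, 0, 0],
    [-0.07, -0.156, -0.142, 0.4, 0, 0, 0],
    [-0.07, -0.156, -0.19, 0.5, 0, 0, 0],
    [-0.07, -0.158, -0.24, 0.51, 0, 0, 0],
    [-0.03, -0.159, -0.29, 0.51, 0, 0, 0],
    [0.01, -0.16, -0.334, 0.51, 0, 0, 0],
    [0.05, -0.16, -0.334, 0.51, 0, 0, 0],
    [0.09, -0.16, -0.334, 0.51, 0, 0, 0],
    [0.11, -0.16, -0.334, 0.51, 0, 0, 0],
    [0.11, -0.16, -0.334, 0.51, 0, 0, 0],
    [0.11, -0.16, -0.334, 0.51, 0, 0, 0]
  ]
}}

```text
time: 1.6
tool_pos: [0.5289, -0.3098, 0.1203]
tcp_rot: [-2.196, 0.047, 2.199]
wrist_force: [-0.2, 0.5, 1.0]
width: 0.001
```

Run:
```python
from h import *
from scipy.spatial.transform import Rotation as Q
s=monitor.read_state();w=imaging.read_camera("wrist");p=imaging.camera_params("wrist")
M=np.eye(4);M[:3,:3]=Q.from_rotvec(s["tcp_rot"]).as_matrix();M[:3,3]=s["tool_pos"];T=np.linalg.inv(M@p["T_tool_cam"])
print(M[:3,:3].round(3))
def pw(P):
    c=T[:3,:3]@np.array(P)+T[:3,3];return int(c[0]/c[2]*p["fx"]+p["cx"]),int(c[1]/c[2]*p["fy"]+p["cy"])
for P,c in [([.528,-.310,.055],(0,0,255)),([.4965,-.1765,.055],(0,255,0)),([.5122,-.2434,.045],(255,0,0))]:
    u=pw(P);print(u);cv2.circle(w,u,3,c,-1)
cv2.imwrite("pics/w1.png",w)
```

```text
[[-0.002 -0.045 -0.999]
 [ 0.002 -0.999  0.045]
 [-1.    -0.002  0.002]]
(324, 260)
(126, 312)
(226, 280)
```

View pics/w1.png

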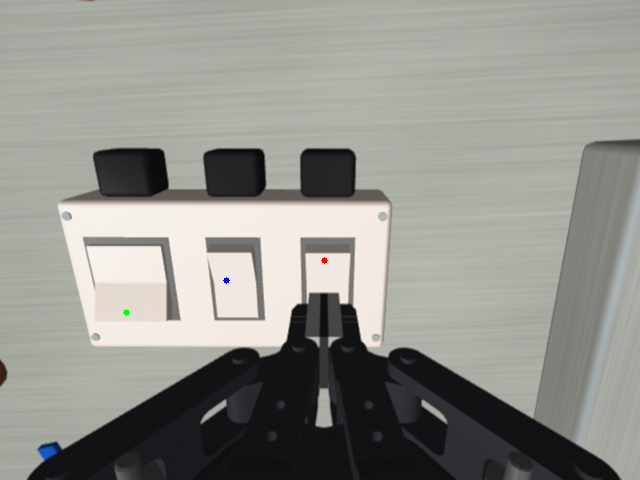

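Request:
{"fn": "jog_arm", "kwargs": {
  "rows": [
    [0.03, 0, 0, 0, 0, 0, 0],
    [0.055, 0, 0, 0, 0, 0, 0],
    [0.06, 0, 0, 0, 0, 0, 0],
    [0.063, 0, 0, 0, 0, 0, 0],
    [0.066, 0, 0, 0, 0, 0, 0],
    [0.068, 0, 0, 0, 0, 0, 0],
    [0.07, 0, 0, 0, 0, 0, 0],
    [0.0705, 0, 0, 0, 0, 0, 0],
    [0.071, 0, 0, 0, 0, 0, 0]
  ]
}}

```text
time: 2.55
tool_pos: [0.5308, -0.3111, 0.0519]
tcp_rot: [-2.202, 0.05, 2.196]
wrist_force: [1.9, -1.3, 1.7]
width: -0.001
```

Request:
{"fn": "jog_arm", "kwargs": {
  "rows": [
    [0.0015, 0, 0, 0, 0, 0, 0],
    [0.003, 0, 0, 0, 0, 0, 0],
    [0.004, 0, 0, 0, 0, 0, 0],
    [0.004, 0, 0, 0, 0, 0, 0],
    [0.004, 0, 0, 0, 0, 0, 0]
  ]
}}

```text
time: 3.05
tool_pos: [0.531, -0.3111, 0.0489]
tcp_rot: [-2.202, 0.05, 2.196]
wrist_force: [-1.6, 1.3, 7.9]
width: -0.001
```

Request:
{"fn": "jog_arm", "kwargs": {
  "rows": [
    [0.001, 0, 0, 0, 0, 0, 0],
    [0.001, 0, 0, 0, 0, 0, 0],
    [-0.02, 0, 0, 0, 0, 0, 0],
    [-0.06, 0, 0, 0, 0, 0, 0],
    [-0.06, -0.04, 0.012, 0, 0, 0, 0],
    [-0.06, -0.08, 0.024, 0, 0, 0, 0],
    [-0.06, -0.12, 0.036, 0, 0, 0, 0],
    [-0.06, -0.133, 0.041, 0, 0, 0, 0],
    [-0.06, -0.133, 0.041, 0, 0, 0, 0],
    [-0.06, -0.133, 0.041, 0, 0, 0, 0]
  ]
}}

```text
time: 4.05
tool_pos: [0.4959, -0.1767, 0.1085]
tcp_rot: [-2.202, 0.05, 2.196]
wrist_force: [0.6, 0.5, 0.8]
width: -0.004
```

Run:
```python
from h import *
t=imaging.read_camera("wrist");s=imaging.read_camera("scene")
cv2.imwrite("pics/w2.png",np.hstack([cv2.resize(t,(400,300)),cv2.resize(s[255:375,105:265],(400,300),interpolation=2)]))
```

```text
(no output)
```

View pics/w2.png

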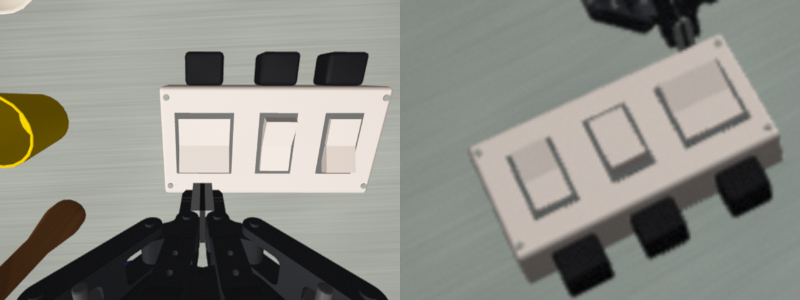

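The end rocker is now off: its near half is raised and shaded, at about (540,170) in the right panel. The middle rocker is unchanged. Next is the wide rocker.

Request:
{"fn": "jog_arm", "kwargs": {
  "rows": [
    [0.025, 0, 0, 0, 0, 0, 0],
    [0.045, 0, 0, 0, 0, 0, 0],
    [0.05, 0, 0, 0, 0, 0, 0],
    [0.053, 0, 0, 0, 0, 0, 0],
    [0.056, 0, 0, 0, 0, 0, 0],
    [0.059, 0, 0, 0, 0, 0, 0],
    [0.061, 0, 0, 0, 0, 0, 0],
    [0.0625, 0, 0, 0, 0, 0, 0],
    [0.0625, 0, 0, 0, 0, 0, 0],
    [0.0625, 0, 0, 0, 0, 0, 0]
  ]
}}

```text
time: 5.15
tool_pos: [0.4975, -0.1783, 0.0488]
tcp_rot: [-2.205, 0.053, 2.194]
wrist_force: [-5.7, -0.5, 14.3]
width: 0.002
```

Request:
{"fn": "jog_arm", "kwargs": {
  "rows": [
    [-0.03, 0, 0, 0, 0, 0, 0],
    [-0.08, 0, 0, 0, 0, 0, 0],
    [-0.13, 0, 0, 0, 0, 0, 0],
    [-0.18, 0, 0, 0, 0, 0, 0],
    [-0.2, -0.04, 0.005, 0, 0, 0, 0],
    [-0.2, -0.08, 0.01, 0, 0, 0, 0],
    [-0.2, -0.12, 0.015, -0.05, 0, 0, 0],
    [-0.2, -0.16, 0.02, -0.1, 0, 0, 0],
    [-0.2, -0.2, 0.026, -0.15, 0, 0, 0],
    [-0.2, -0.24, 0.031, -0.2, 0, 0, 0],
    [-0.2, -0.28, 0.036, -0.2, 0, 0, 0],
    [-0.2, -0.32, 0.041, -0.2, 0, 0, 0],
    [-0.2, -0.36, 0.046, -0.2, 0, 0, 0],
    [-0.2, -0.4, 0.052, -0.2, 0, 0, 0],
    [-0.2, -0.43, 0.056, -0.2, 0, 0, 0],
    [-0.2, -0.449, 0.058, -0.2, 0, 0, 0],
    [-0.2, -0.449, 0.058, -0.2, 0, 0, 0],
    [-0.2, -0.449, 0.058, -0.2, 0, 0, 0]
  ]
}}

```text
time: 6.95
tool_pos: [0.4591, 0.2736, 0.2476]
tcp_rot: [2.144, 0.164, -2.134]
wrist_force: [0.2, 0.6, 0.2]
width: -0.001
```

Run:
```python
from h import *
from scipy.spatial.transform import Rotation as Q
s=monitor.read_state();w=imaging.read_camera("wrist");p=imaging.camera_params("wrist")
M=np.eye(4);M[:3,:3]=Q.from_rotvec(s["tcp_rot"]).as_matrix();M[:3,3]=s["tool_pos"];T=np.linalg.inv(M@p["T_tool_cam"])
print(M[:3,:3].round(3),s["q"])
c=T[:3,:3]@np.array([.4618,.273,.174])+T[:3,3];u=int(c[0]/c[2]*p["fx"]+p["cx"]),int(c[1]/c[2]*p["fy"]+p["cy"]);print(u)
cv2.circle(w,u,3,(0,0,255),-1)
t=imaging.read_camera("top")
cv2.imwrite("pics/w3.png",np.hstack([cv2.resize(w,(400,300)),cv2.resize(t[230:320,380:500],(400,300),interpolation=2)]))
```

```text
[[ 0.005  0.155 -0.988]
 [-0.003 -0.988 -0.155]
 [-1.     0.003 -0.005]] [ 0.49397526 -0.01526856  1.88570074 -0.00508727  1.26784431  1.91047852]
(324, 251)
```

View pics/w3.png

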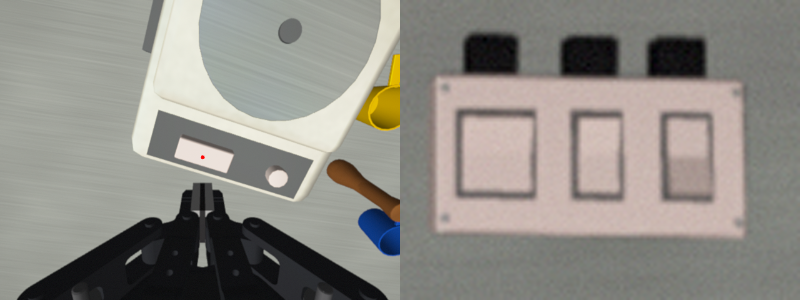

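The rockers now read wide on, middle on, end off, and the marked point sits at the centre of the bar key. Pressing it down.

Request:
{"fn": "jog_arm", "kwargs": {
  "rows": [
    [0.03, 0, -0.003, 0, 0, 0, 0],
    [0.06, 0, -0.003, 0, 0, 0, 0],
    [0.068, 0, -0.003, 0, 0, 0, 0],
    [0.072, 0, -0.003, 0, 0, 0, 0],
    [0.075, 0, -0.003, 0, 0, 0, 0],
    [0.078, 0, -0.003, 0, 0, 0, 0],
    [0.081, 0, -0.003, 0, 0, 0, 0],
    [0.083, 0, -0.003, 0, 0, 0, 0],
    [0.085, 0, -0.003, 0, 0, 0, 0],
    [0.086, 0, -0.003, 0, 0, 0, 0],
    [0.086, 0, -0.003, 0, 0, 0, 0]
  ]
}}

```text
time: 8.15
tool_pos: [0.4636, 0.2731, 0.1639]
tcp_rot: [2.148, 0.162, -2.132]
wrist_force: [-2.7, -3.9, 12.1]
width: -0.002
```

Request:
{"fn": "jog_arm", "kwargs": {
  "rows": [
    [0.002, 0, 0, 0, 0, 0, 0],
    [0.002, 0, 0, 0, 0, 0, 0],
    [0.002, 0, 0, 0, 0, 0, 0]
  ]
}}

```text
time: 8.45
tool_pos: [0.4637, 0.2731, 0.164]
tcp_rot: [2.148, 0.162, -2.132]
wrist_force: [-3.7, -4.0, 12.4]
width: -0.003
```

Request:
{"fn": "jog_arm", "kwargs": {
  "rows": [
    [-0.02, 0, 0, 0, 0, 0, 0],
    [-0.06, 0, 0, 0, 0, 0, 0],
    [-0.1, 0, 0, 0, 0, 0, 0],
    [-0.13, 0, 0, 0, 0, 0, 0],
    [-0.13, 0, 0, 0, 0, 0, 0],
    [-0.13, 0, 0, 0, 0, 0, 0]
  ]
}}

```text
time: 9.05
tool_pos: [0.463, 0.2739, 0.2945]
tcp_rot: [2.15, 0.164, -2.13]
wrist_force: [-0.0, -0.3, -0.6]
width: 0.001
```

Run:
```python
from h import *
w=imaging.read_camera("wrist");s=imaging.read_camera("scene")
cv2.imwrite("pics/w4.png",np.hstack([cv2.resize(w,(400,300)),cv2.resize(s[100:400,100:500],(400,300))]))
```

```text
(no output)
```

View pics/w4.png

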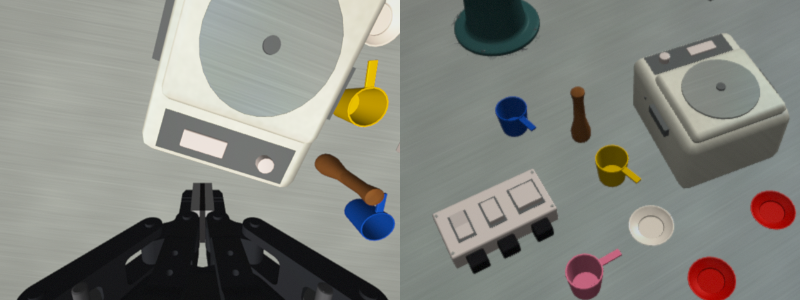

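The bar key at (203,143) is down with almost no visible side wall. The round key at (265,165) is still up, the cup, pestle and spoon rest are standing in place, and the arm is clear.

```bash
python3 -c "
from workcell import finish_job; print(finish_job())"
```

```text
the job is handed in; nothing more can be done
None
```

The job is done and handed in at about 9 s of robot time. With the gripper shut, I pressed the kettle's end rocker off, then the cooker's wide rocker on, then the cooker's bar key fully down.

- **Stops:** Each press ended at its hard stop. The rockers stopped at 48.9 and 48.8 mm and the bar key at 164.0 mm, with 8 to 14 N measured at the wrist.
- **Final pictures:** They show the end rocker off, the middle and wide rockers on, and the bar key down. The round key is up, the cup, pestle and spoon rest stand where they were, and the gripper is clear by about 130 mm.
- **Disagreements:** My two camera estimates of the block's position differed by about 3 mm. I used their average, and the wrist camera showed the rocker and key targets on the right places. No check failed.

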